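# Roll the rolling pin to the middle of the board

### The arm

A 6-joint arm with a two-finger parallel gripper is mounted at the origin on a cart in front of the work surface, level with it; the furniture and walls round the work are solid. World frame = base frame: x ahead of the robot, y to its left, z up, the work surface at z = 0. Lengths are in m, angles in rad, forces in N, time in s.
With the tool pointing down it reaches from about 0.25 to 0.775 m from the base axis. Payload 4 kg.
Tool frame: the origin (TCP) lies midway between the tips of the shut fingers; the grasp point (between the pads) lies 19 mm behind it (robot.tcp_to_grasp is the distance from the TCP to the grasp point, in m); z points along the fingers, y is the line along which they close (so a half turn about z gives the same grasp; the last joint's range is limited). The gripper opens to 94 mm and grips with 3 to 60 N. Pads are 16 mm wide; open, the fingers measure 119 mm over their backs; the gripper's body (75 mm by 177 mm) begins 78 mm behind the grasp point.
Start: joints at [1.096, 0.087, 1.371, -0, 1.684, -0.103], TCP at [0.2, 0.512, 0.206] pointing down, gripper open.
Joint ranges: [-3.1, 3.1], [-0.76, 2.03], [0.27, 2.55], [-1.08, 4.22], [0.17, 2.65], [-2.57, 2.57]. Speed limits (rad/s): [2.79, 2.79, 3.14, 3.14, 3.14, 3.14].

### API

Orientations are given as [roll, pitch, yaw] about the fixed x, y, z axes, in that order (R = Rz(yaw) Ry(pitch) Rx(roll)).
In Python, from bench import robot, viewer gives the robot as it stands. The module is installed in compiled form; this text tells all that it offers.
- The arm moves only by the shell command python3 -m handwheel 'ROWS' [OPENING]. ROWS is JSON, a list of rows, each a list of 6 numbers: the shift along the tool's x, y, z in units of 0.2 m (1.0 is 0.2 m), then the turn, a rotation vector about the tool's x, y, z in units of 30 degrees (1.0 is 30 degrees). In form: [[x, y, z, wx, wy, wz], ...]. A call has 1 to 10 rows; each row is the pose to reach, as a shift and turn from the pose commanded when the call began, along the tool's axes at that moment; what a row does not reach only later rows make up. A row lasts 1/12 s, in which the tool goes at most 41.7 mm and 7.16 degrees, less where a joint would pass 70% of its speed; a pose out of reach is approached as far as the arm can. A call with a number of a shift or a turn outside -1 to 1 is refused whole. A call with a gripper value outside its range is refused whole. OPENING is the gripper's target within -1 to 1 (shut at 1, half-way at 0, fully open at -1), set as the call begins (- or left out, the last holds). The fingers move at their own pace and stop on an object; the grip force is fixed at half the most. Time passes only in rows, so rows that repeat a pose let the fingers close. It gives the time, the measured TCP pose, the force, the opening and the grip force at its end, in the units of the state.
- robot.get_obs(): the state, without advancing time (a new reading comes with each control period).
- viewer.snapshot(name): name is "side" or "top" or "wrist"; returns the picture (420x560x3 uint8, red, green, blue); there is no depth.
- viewer.calibration(name): a dict with "fx", "fy", "cx", "cy" (pixels), "R" (3x3) and "t" (3): a world point X has camera coordinates R X + t. Camera axes: x right, y down, z forward; pixel columns grow to the right and rows downward; lengths in m; the calibration is good to about 2 mm. A picture is of the moment at which its call begins: read the wrist's pose just before it. calibration takes no time and is no camera call; for the wrist camera it gives the pose at the moment of the call.
- robot.close_job(): hands the job in; it is judged then, once.
The state is a dict: "time": time; "joint_positions": joint angles; "qvel": joint speeds; "joint_torque": joint torques, N m; "tool_pos": TCP position; "ee_rot": TCP orientation; "wrist_force": force on the tool from outside, world axes, zero at the start; "wrist_torque": the same for the moment, N m; "width": finger opening in m; "finger_force": force on a finger pad.
Only numpy, scipy, OpenCV 4.12 (cv2) and the standard library are available. Lean on these libraries where they do the work, as an engineer would, in place of code of your own. Each camera call takes 0.05 s, during which the arm holds its last target. There are 200 camera calls.

### The job

Get the wooden board ready for rolling out pastry: with your fingertips pushing on the top of the rolling pin, roll it along the board until it comes to rest centred over the dark line inlaid across the middle, lying along that line. Really roll it; do not slide, grip or lift it, do not push it from low on its side, and leave the honey jar and the other things around where they stand. Finish with the hand clear of the pin.

Things in the scene. Friction and masses are not known exactly. Their poses are not given: they have to be found in the camera images.
- rolling_pin: Pale wooden rolling pin across the left or right part of the board, 0.2-0.4 kg: barrel 50 mm in diameter, 160 mm long, rigid handles 29 mm thick, 250 mm over all. Origin at its middle, on its axis, 47 mm above the worktop; the barrel's top is at 72 mm. x runs along the pin; y, z turn as it rolls (z starts up). Let go, it slows by about 0.5 m/s2. Fingertips that roll it by its top travel twice as far as it does.
- board: Wooden chopping board fixed on the worktop, 240 mm (x) by 340 mm (y) by 22 mm thick. Origin at the centre of its underside, z up. The dark line, a 10 mm wide wood strip inlaid flush in its top, runs along its x axis across the middle (board y = 0), as long as the board is wide.
- honey: Glass honey jar with a black lid, loose, 63 mm in diameter, 94 mm tall, standing on the board at the end opposite to the rolling pin, 95 to 125 mm from the line. Origin at the centre of its underside, 22 mm above the worktop. To be left alone.
- mug: Mug, green above and white below, 101 mm tall, on the worktop to the right of the board. Origin at the centre of its underside. A bystander.
- mill: Wooden pepper mill, 58 mm in diameter, 150 mm tall, on the worktop behind the left part of the board. Origin at the centre of its underside. A bystander.
- garlic_bulb: Bulb of garlic, 56 mm across and tall, on the worktop between the pepper mill and the board. Origin at its underside. A bystander.

How it is judged:
By the outcome, as a careful person would: the job done as asked, in the order asked, and still so for the second after the job is handed in, with the robot touching nothing.
It also fails if it takes over 61 s, if anything falls off the work surface, if the arm or the gripper's body presses on something with over 40 N, if the wrist force passes 120 N, or if a joint passes its speed limit or range.

## Working session

There is one attempt and no reset: what is moved stays moved. The work goes in short steps, Python scripts to look and compute and a shell command to move; the robot and the scene stay as the last step left them, time stands still between calls to the robot, and variables do not carry over. Pictures are saved under pics/ and viewed, at most 10 in all, crops included, and the job is handed in when it is done.

```bash
mkdir -p pics
python3 - <<'E'
from bench import robot, viewer
import cv2,json
for n in ("top","side"):
    im=viewer.snapshot(n); cv2.imwrite(f"pics/{n}0.png",im[:,:,::-1])
    c=viewer.calibration(n); print(n,{k:(v.tolist() if hasattr(v,'tolist') else v) for k,v in c.items()})
o=robot.get_obs(); print({k:(v.tolist() if hasattr(v,'tolist') else v) for k,v in o.items()})
E
```

```text
top {'fx': 466.79534709761816, 'fy': 466.79534709761816, 'cx': 285.07352144924005, 'cy': 212.315114467068, 'R': [[0.023157872024597456, -0.999625860755621, 0.014555118408181173], [-0.9860796995665577, -0.025237038883842513, -0.164346943905576], [0.16465278335339337, -0.01054658129249598, -0.9862952045696163]], 't': [-0.3139598212061365, 0.5896436796616159, 1.1251243262847708]}
side {'fx': 471.6398650336403, 'fy': 471.6398650336403, 'cx': 279.25075155995603, 'cy': 211.28762571718642, 'R': [[0.7456691479695567, -0.6661724289029686, -0.013849791907244823], [-0.5953907252388708, -0.6568211296111588, -0.4627049686310408], [0.2991444568530164, 0.3532708573684507, -0.8864041376642335]], 't': [-0.6216113369453425, 0.17220099684020376, 1.270880641170969]}
{'time': 0.1, 'joint_positions': [1.0959080951147913, 0.08786026520393249, 1.3720637023734705, -2.4713132409503303e-05, 1.6836168289446212, -0.10309416606043015], 'qvel': [0.00037408002532937146, -0.00025440781494532233, -0.003704309119008254, -0.0007550352082116935, -1.6140266012702525e-05, -0.000980800610271845], 'joint_torque': [0.0014891555474605411, -34.12511587142944, -30.33019781112671, 0.07197114871814847, 0.03048404585570097, -0.00011184336017322494], 'tool_pos': [0.1995924617012952, 0.5119810190145168, 0.20445261529120806], 'ee_rot': [-3.1396523266782683, -0.00017605547454668802, 2.769795658849838], 'wrist_force': [0.3006645417797416, -0.9984366545393186, 0.791336893110106], 'wrist_torque': [0.003633298561712077, 0.016041560965499663, 0.05984192016459325], 'finger_force': 0.0, 'width': 0.09411039820370697}
```

View pics/top0.png

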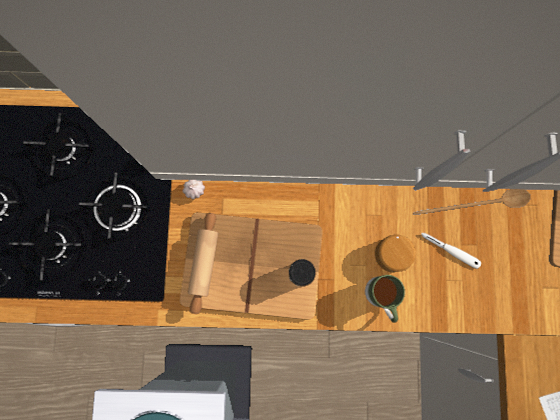

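View pics/side0.png

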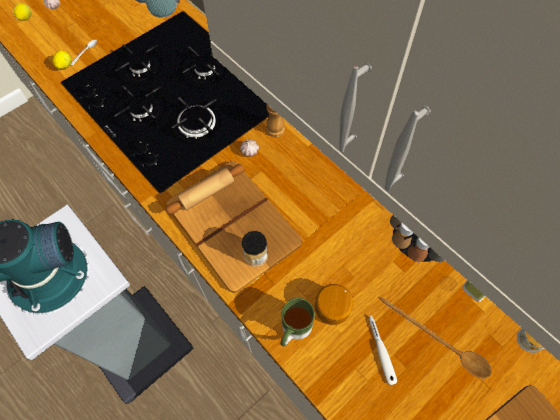

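The top view shows the pin at left (ends ~(211,218) and (195,308)), the dark line (257,219)–(250,313), and honey at (302,272). In the side view the pin runs (170,205)–(243,170) and the line (197,243)–(267,202). I'll zoom in to measure them.

```bash
python3 - <<'E'
import cv2
a=cv2.imread("pics/top0.png")[205:325,175:335]
cv2.imwrite("pics/topc.png",cv2.resize(a,None,fx=5,fy=5,interpolation=cv2.INTER_CUBIC))
a=cv2.imread("pics/side0.png")[155:295,155:315]
cv2.imwrite("pics/sidec.png",cv2.resize(a,None,fx=4,fy=4,interpolation=cv2.INTER_CUBIC))
E
cat > geo.py <<'E'
import numpy as np
from bench import viewer
def ray(n,uv,z,c=None):
    c=c or viewer.calibration(n); R=np.array(c["R"]);t=np.array(c["t"])
    d=R.T@np.array([(uv[0]-c["cx"])/c["fx"],(uv[1]-c["cy"])/c["fy"],1]); o=-R.T@t
    return o+d*(z-o[2])/d[2]
def proj(n,X,c=None):
    c=c or viewer.calibration(n); p=np.array(c["R"])@X+np.array(c["t"])
    return np.array([c["fx"]*p[0]/p[2]+c["cx"],c["fy"]*p[1]/p[2]+c["cy"]])
E
```

```text
(no output)
```

View pics/topc.png

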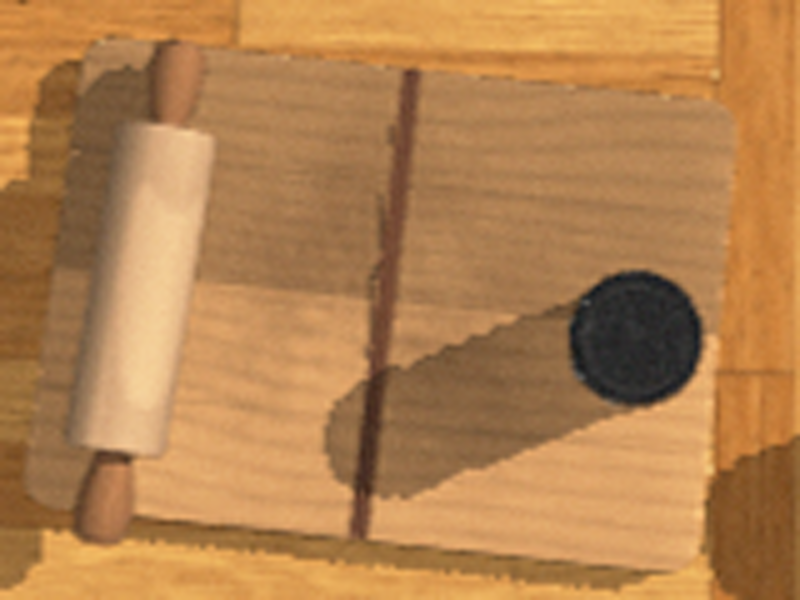

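View pics/sidec.png

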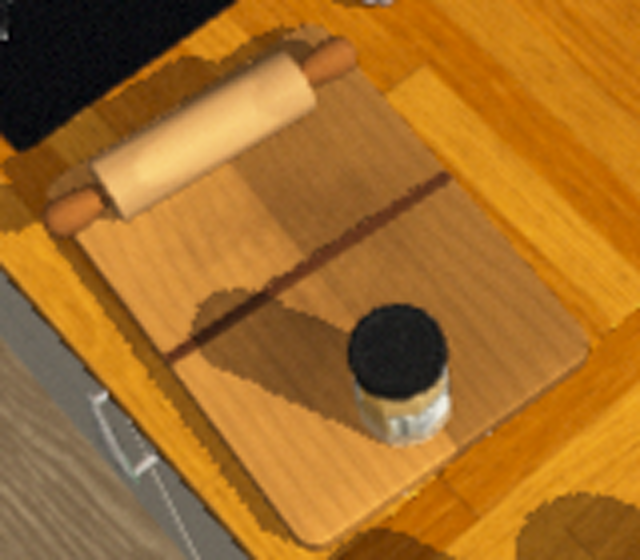

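The crops show the pin's barrel corners (top crop: (122,125), (214,135), (162,457), (70,445)), the line ends (411,70) and (359,538), and the honey lid at (636,337). Next I turn these into world positions.

```bash
cat > m.py <<'E'
from geo import *
np.set_printoptions(precision=4,suppress=True)
T=lambda u,v:(u/5+175-.4,v/5+205-.4); S=lambda u,v:(u/4+155-.375,v/4+155-.375)
def seg(lbl,n,a,b,z):
    A=ray(n,a,z);B=ray(n,b,z);d=A-B
    print(lbl,n,A[:2],B[:2],"mid",(A+B)[:2]/2,"len %.4f ang %.2f"%(np.hypot(*d[:2]),np.degrees(np.arctan2(d[1],d[0]))))
seg("line","top",T(411,70),T(359,538),.022); seg("line","side",S(448,177),S(170,358),.022)
seg("barrel","top",T(168,130),T(116,451),.047); seg("barrel","side",S(300,78),S(109,190),.047)
seg("ends","top",T(177,40),T(103,543),.047); seg("ends","side",S(352,50),S(50,222),.047)
print("honey",ray("top",T(636,337),.116),ray("side",S(399,350),.116))
seg("garlic,mill","top",(194,188),(194,188),.04); 
seg("garlic,mill","side",(250,148),(275,121),.04)
seg("cupboard edge side","side",(200,10),(380,185),0)
seg("diameter","top",T(95,285),T(188,296),.047)
E
python3 m.py
```

```text
line top [ 0.5837 -0.2274] [ 0.3473 -0.2093] mid [ 0.4655 -0.2184] len 0.2371 ang -4.37
line side [ 0.5825 -0.2275] [ 0.3499 -0.2065] mid [ 0.4662 -0.217 ] len 0.2336 ang -5.15
barrel top [ 0.5464 -0.108 ] [ 0.3875 -0.0905] mid [ 0.467  -0.0993] len 0.1599 ang -6.27
barrel side [ 0.5487 -0.1057] [ 0.3921 -0.0875] mid [ 0.4704 -0.0966] len 0.1577 ang -6.64
ends top [ 0.5922 -0.1102] [ 0.3433 -0.0866] mid [ 0.4678 -0.0984] len 0.2500 ang -5.42
ends side [ 0.5917 -0.1125] [ 0.3468 -0.0804] mid [ 0.4692 -0.0964] len 0.2470 ang -7.47
honey [ 0.4463 -0.341   0.116 ] [ 0.4467 -0.342   0.116 ]
garlic,mill top [ 0.6561 -0.0652] [ 0.6561 -0.0652] mid [ 0.6561 -0.0652] len 0.0000 ang 0.00
garlic,mill side [ 0.6537 -0.0714] [ 0.7756 -0.0461] mid [ 0.7147 -0.0588] len 0.1245 ang -168.31
cupboard edge side side [0.9323 0.5504] [ 0.8676 -0.4066] mid [0.9    0.0719] len 0.9592 ang 86.13
diameter top [ 0.4682 -0.0758] [ 0.4639 -0.122 ] mid [ 0.4661 -0.0989] len 0.0464 ang 84.66
```

```bash
cat > to.py <<'E'
import sys,numpy as np
from scipy.spatial.transform import Rotation as Ro
from bench import robot
def to(p,yaw,f=1.):
    o=robot.get_obs(); r=Ro.from_euler('xyz',o["ee_rot"]); g=Ro.from_euler('xyz',[np.pi,0,np.radians(yaw)])
    s=r.inv().apply(np.array(p)-o["tool_pos"])/.2*f; w=(r.inv()*g).as_rotvec(degrees=True)/30*f
    print(np.round(s,3),np.round(w,3))
if __name__=="__main__":
    a=[float(v) for v in sys.argv[1:]]; to(a[:3],a[3],a[4] if len(a)>4 else 1.)
E
python3 to.py .468 -.088 .13 83.7; python3 to.py .468 -.088 .13 83.7 .3333
```

```text
[-2.34  -2.307  0.376] [-3.0e-03  2.0e-03  2.5e+00]
[-0.78  -0.769  0.125] [-0.001  0.001  0.833]
```

```bash
python3 -m handwheel '[[-0.2,-0.2,0,0,0,0.2],[-0.4,-0.4,0,0,0,0.4],[-0.6,-0.6,0,0,0,0.6],[-0.78,-0.77,0,0,0,0.83],[-0.78,-0.77,0,0,0,0.83],[-0.78,-0.77,0,0,0,0.83],[-0.78,-0.77,0,0,0,0.83]]' -1; python3 to.py .468 -.088 .13 83.7 .5
```

```text
time: 0.68
tool_pos: [0.2901, 0.3102, 0.2054]
ee_rot: [3.141, 0.0, 2.331]
wrist_force: [-0.1, 1.1, 0.0]
width: 0.0938
finger_force: 0.0
[-1.028 -0.363  0.189] [0.    0.    0.831]
```

```bash
python3 -m handwheel '[[-0.2,-0.07,0,0,0,0.2],[-0.4,-0.14,0,0,0,0.4],[-0.6,-0.21,0,0,0,0.6],[-0.8,-0.28,0,0,0,0.8],[-1,-0.36,0,0,0,0.83],[-1,-0.36,0,0,0,0.83],[-1,-0.36,0,0,0,0.83]]'; python3 to.py .468 -.088 .13 83.7
```

```text
time: 1.27
tool_pos: [0.3764, 0.1174, 0.2051]
ee_rot: [-3.141, -0.001, 1.897]
wrist_force: [-0.1, 0.4, -0.1]
width: 0.0942
finger_force: 0.0
[-1.12   0.105  0.374] [-0.002 -0.002  0.833]
```

```bash
python3 -m handwheel '[[-0.2,0.02,0,0,0,0.2],[-0.4,0.04,0.1,0,0,0.4],[-0.6,0.06,0.2,0,0,0.6],[-0.8,0.08,0.3,0,0,0.8],[-1,0.1,0.35,0,0,0.833],[-1,0.105,0.35,0,0,0.833],[-1,0.105,0.35,0,0,0.833],[-1,0.105,0.35,0,0,0.833]]'; python3 to.py .4689 -.090 .075 83.7
python3 - <<'E'
from bench import viewer
import cv2
a=viewer.snapshot("wrist"); b=viewer.snapshot("side")
cv2.imwrite("pics/w1.png",cv2.hconcat([a,b])[...,::-1][:, :, :]); im=cv2.imread("pics/w1.png"); cv2.imwrite("pics/w1.png",cv2.resize(im,(800,300)))
E
```

```text
time: 1.93
tool_pos: [0.4606, -0.0621, 0.1353]
ee_rot: [-3.14, -0.002, 1.467]
wrist_force: [-0.5, -0.4, 0.3]
width: 0.094
finger_force: 0.0
[-0.135  0.056  0.301] [-0.002 -0.004  0.011]
```

View pics/w1.png

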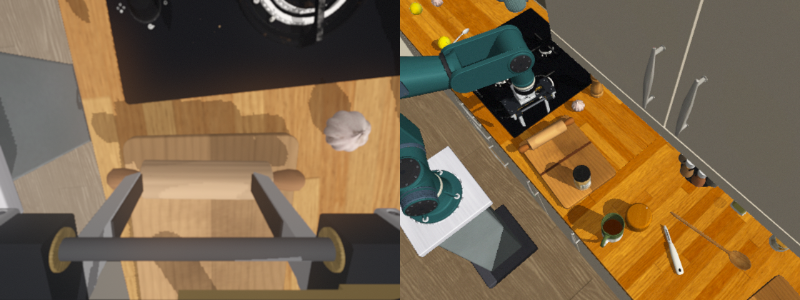

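The wrist view (left) shows both fingertips ahead of the barrel (tips ~(140,170) and (255,175)) and within its length, handles outside. Lowering onto the top, slightly behind the axis.

```bash
python3 -m handwheel '[[-0.135,0.056,0.1,0,0,0.01],[-0.135,0.056,0.2,0,0,0.01],[-0.135,0.056,0.28,0,0,0.01],[-0.135,0.056,0.295,0,0,0.01],[-0.135,0.056,0.305,0,0,0.01],[-0.135,0.056,0.315,0,0,0.01],[-0.135,0.056,0.315,0,0,0.01]]'; python3 to.py .4689 -.090 .072 83.7
```

```text
time: 2.62
tool_pos: [0.4693, -0.0917, 0.0737]
ee_rot: [3.139, 0.0, 1.461]
wrist_force: [0.6, 0.1, -0.1]
width: 0.094
finger_force: 0.0
[ 0.008 -0.003  0.009] [ 0.004  0.    -0.   ]
```

```bash
python3 -m handwheel '[[0,0,0.005,0,0,0],[0,0,0.01,0,0,0],[0,0,0.01,0,0,0]]'; python3 -m handwheel '[[0,0,0.005,0,0,0],[0,0,0.005,0,0,0]]'
```

```text
time: 2.87
tool_pos: [0.4695, -0.0926, 0.0723]
ee_rot: [3.139, 0.001, 1.459]
wrist_force: [-0.2, 0.6, 3.4]
width: 0.0941
finger_force: 2.2
time: 3.03
tool_pos: [0.4695, -0.0928, 0.0722]
ee_rot: [3.139, 0.001, 1.459]
wrist_force: [-1.7, 0.8, 8.5]
width: 0.094
finger_force: 4.5
```

```bash
python3 -m handwheel '[[-0.01,0,0,0,0,0],[-0.03,0,0,0,0,0],[-0.05,0,0,0,0,0],[-0.07,0,0,0,0,0],[-0.09,0,0,0,0,0],[-0.11,0,0,0,0,0],[-0.12,0,0,0,0,0],[-0.12,0,0,0,0,0]]'
```

```text
time: 3.7
tool_pos: [0.4668, -0.1173, 0.0722]
ee_rot: [3.139, 0.001, 1.459]
wrist_force: [-2.4, -1.1, 8.5]
width: 0.0938
finger_force: 4.5
```

```bash
python3 -m handwheel '[[0,0,-0.03,0,0,0],[0,0,-0.06,0,0,0],[0,0,-0.1,0,0,0],[0.05,0,-0.1,0,0,0],[0.07,0,-0.1,0,0,0],[0.07,0,-0.1,0,0,0]]'
python3 - <<'E'
from bench import viewer
import cv2
a=viewer.snapshot("top")[...,::-1][205:325,175:335]; b=viewer.snapshot("side")[...,::-1][155:275,155:315]
cv2.imwrite("pics/s1.png",cv2.resize(cv2.hconcat([a,b]),(800,300),interpolation=cv2.INTER_CUBIC))
E
```

```text
time: 4.2
tool_pos: [0.4675, -0.101, 0.0893]
ee_rot: [-3.141, -0.001, 1.461]
wrist_force: [0.3, 0.3, 0.0]
width: 0.0939
finger_force: 0.0
```

View pics/s1.png

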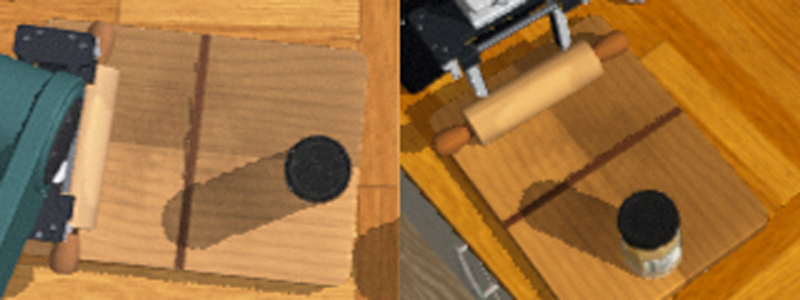

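Rolling works: the barrel's leading edge moved ~12.5 mm for ~25 mm of hand travel, still parallel (top view edge (119,69)–(94,228)). Continuing with longer strokes.

```bash
A='x'; python3 -m handwheel '[[0,0,0.07,0,0,0],[0,0,0.1,0,0,0],[0,0,0.1,0,0,0],[-0.03,0,0.1,0,0,0],[-0.07,0,0.1,0,0,0],[-0.11,0,0.1,0,0,0],[-0.14,0,0.1,0,0,0],[-0.16,0,0.1,0,0,0],[-0.16,0,0.1,0,0,0]]' | grep -E 'pos|force|time'; python3 -m handwheel '[[0,0,-0.05,0,0,0],[0,0,-0.1,0,0,0],[0.04,0,-0.1,0,0,0],[0.08,0,-0.1,0,0,0],[0.08,0,-0.1,0,0,0]]' | grep -E 'pos|time'
python3 -m handwheel '[[0,0,0.07,0,0,0],[0,0,0.1,0,0,0],[0,0,0.1,0,0,0],[-0.03,0,0.1,0,0,0],[-0.07,0,0.1,0,0,0],[-0.11,0,0.1,0,0,0],[-0.14,0,0.1,0,0,0],[-0.16,0,0.1,0,0,0],[-0.16,0,0.1,0,0,0]]' | grep -E 'pos|force|time'; python3 -m handwheel '[[0,0,-0.05,0,0,0],[0,0,-0.1,0,0,0],[0.04,0,-0.1,0,0,0],[0.08,0,-0.1,0,0,0],[0.08,0,-0.1,0,0,0]]' | grep -E 'pos|time'
cat > look.py <<'E'
import sys,cv2
from bench import viewer
a=viewer.snapshot("top")[...,::-1][205:325,175:335]; b=viewer.snapshot("side")[...,::-1][155:275,155:315]
cv2.imwrite(f"pics/{sys.argv[1]}.png",cv2.resize(cv2.hconcat([a,b]),(800,300),interpolation=cv2.INTER_CUBIC))
E
python3 look.py s2
```

```text
time: 5.05
tool_pos: [0.4643, -0.1356, 0.072]
wrist_force: [-3.0, -0.3, 11.6]
finger_force: 6.0
time: 5.47
tool_pos: [0.4655, -0.1164, 0.089]
time: 6.22
tool_pos: [0.4624, -0.1511, 0.072]
wrist_force: [-4.2, 0.4, 12.2]
finger_force: 6.7
time: 6.63
tool_pos: [0.4637, -0.1322, 0.0888]
```

View pics/s2.png

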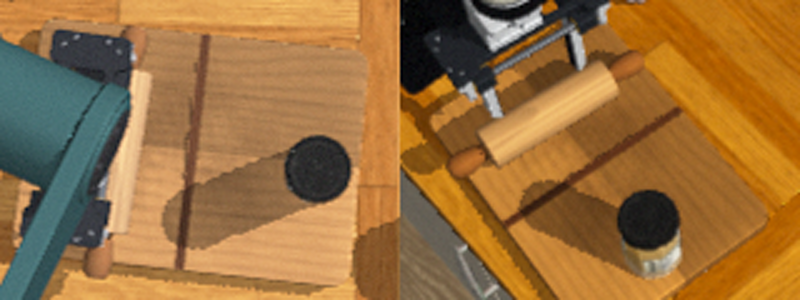

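Leading edge now (152,73)–(127,232), ~33 mm further, and the honey is untouched. The pin is still skewed ~1.7° to the line, so I'll yaw the hand slightly during the next stroke.

```bash
python3 -m handwheel '[[0,0,0.07,0,0,0],[0,0,0.1,0,0,0],[0,0,0.1,0,0,0],[-0.03,0,0.1,0,0,-0.01],[-0.07,0,0.1,0,0,-0.03],[-0.11,0,0.1,0,0,-0.045],[-0.14,0,0.1,0,0,-0.06],[-0.16,0,0.1,0,0,-0.06],[-0.16,0,0.1,0,0,-0.06]]' | grep -E 'pos|force|time|rot'; python3 -m handwheel '[[0,0,-0.05,0,0,0],[0,0,-0.1,0,0,0],[0.04,0,-0.1,0,0,0],[0.08,0,-0.1,0,0,0],[0.08,0,-0.1,0,0,0]]' | grep -E 'pos|time'
python3 -m handwheel '[[0,0,0.07,0,0,0],[0,0,0.1,0,0,0],[0,0,0.1,0,0,0],[-0.03,0,0.1,0,0,0],[-0.07,0,0.1,0,0,0],[-0.11,0,0.1,0,0,0],[-0.14,0,0.1,0,0,0],[-0.16,0,0.1,0,0,0],[-0.16,0,0.1,0,0,0]]' | grep -E 'pos|force|time|rot'; python3 -m handwheel '[[0,0,-0.05,0,0,0],[0,0,-0.1,0,0,0],[0.04,0,-0.1,0,0,0],[0.08,0,-0.1,0,0,0],[0.08,0,-0.1,0,0,0]]' | grep -E 'pos|time'
python3 look.py s3
```

```text
time: 7.48
tool_pos: [0.4607, -0.1676, 0.072]
ee_rot: [3.14, 0.002, 1.489]
wrist_force: [-4.5, -0.7, 12.4]
finger_force: 6.2
time: 7.9
tool_pos: [0.4614, -0.1481, 0.0889]
time: 8.65
tool_pos: [0.4584, -0.183, 0.072]
ee_rot: [-3.141, 0.002, 1.491]
wrist_force: [-7.1, -0.4, 14.6]
finger_force: 7.5
time: 9.07
tool_pos: [0.4601, -0.1639, 0.0888]
```

View pics/s3.png

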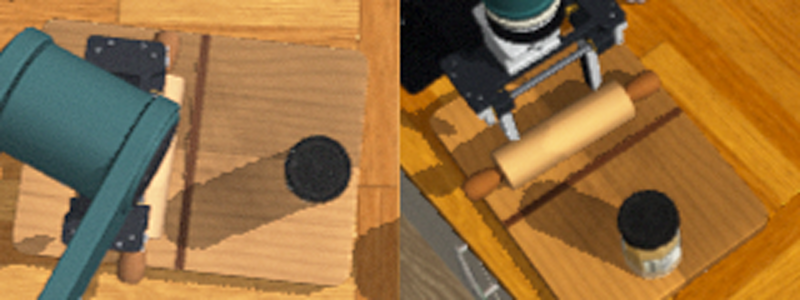

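```bash
cat > edge.py <<'E'
from geo import *
import cv2,sys
np.set_printoptions(precision=4,suppress=True)
def edge(im,rows,c0,c1,z,sgn,show=False):
    # subpixel column of the strongest bright->dark (sgn=-1) step in each row between linear guesses
    g=cv2.GaussianBlur(im[...,2].astype(float),(0,0),.8); P=[]
    for i,r in enumerate(rows):
        c=c0+(c1-c0)*i/(len(rows)-1); k=np.arange(int(c)-3,int(c)+5)
        d=np.clip(sgn*(g[r,k+1]-g[r,k-1]),0,None); j=d.argmax(); s=slice(max(j-2,0),j+3)
        P.append(ray("top",((k[s]*d[s]).sum()/d[s].sum(),r),z,CAL)[:2])
    P=np.array(P); 
    for _ in range(3):
        q=np.polyfit(P[:,0],P[:,1],1); e=P[:,1]-np.polyval(q,P[:,0]); P=P[abs(e)<=2.0*e.std()+1e-9]
    return q,e.std(),len(P)
CAL=viewer.calibration("top")
def pin(im,top,bot):   # barrel leading-edge pixel guesses (u,v) at far and near ends
    rows=range(int(top[1])+2,int(bot[1])-1); q,s,n=edge(im,rows,top[0],bot[0],.0445,-1)
    th=np.arctan(q[0]); return np.degrees(th), np.polyval(q,.4657)+.0249/np.cos(th),s,n
if __name__=="__main__":
    v=[float(a) for a in sys.argv[2:]]
    if sys.argv[1]=="new": im=viewer.snapshot("top"); cv2.imwrite("pics/last.png",im[...,::-1])
    else: im=cv2.imread(sys.argv[1])[...,::-1]
    print("axis deg, y at x=.4657:",pin(im,v[:2],v[2:]))
E
python3 edge.py pics/top0.png 217.4 231.6 207 296
python3 edge.py new 248.2 235.4 239 299.4
python3 - <<'E'
from edge import *
im=cv2.imread("pics/top0.png")[...,::-1]
for sg,o in((-1,-1.5),(1,1.5)):
    q,s,n=edge(im,range(222,276),256.5+o,250.3+o,.022,sg); print("line",np.degrees(np.arctan(q[0])),np.polyval(q,.4657),s,n)
E
```

```text
axis deg, y at x=.4657: (np.float64(-7.971948758891499), np.float64(-0.0960229444223328), np.float64(0.00044700239391923594), 53)
axis deg, y at x=.4657: (np.float64(-6.80329496146642), np.float64(-0.17554022820038515), np.float64(0.001054304812080457), 49)
line -5.66585514809358 -0.21086129966609 0.0013419414746079748 54
line -4.839341445367181 -0.22320246998765486 0.00027077529878956764 54
```

```bash
cat > fit.py <<'E'
from geo import *
import cv2,sys
from scipy.optimize import least_squares
from scipy.ndimage import map_coordinates
XM=.4657
def fit(n,im,y0,th0,kind,sign,ch=None,w=4.):
    """fit axis line y=y0+tan(th)(x-XM). kind pin: silhouette on side -y(sign=-1)/+y; kind line: strip edge"""
    c=viewer.calibration(n); R=np.array(c["R"]);o=-R.T@np.array(c["t"])
    g=cv2.GaussianBlur(im.astype(float),(0,0),.8); g=g.sum(2) if ch is None else g[...,ch]
    S=np.linspace(-.072,.072,40) if kind=="pin" else np.linspace(-.1,.1,50)
    pol=-1 if (kind=="pin") else 1   # outward: pin gets darker, strip gets brighter
    def pts(p,s):
        a=np.array([np.cos(p[1]),np.sin(p[1]),0]); C=np.array([XM,p[0],.047 if kind=="pin" else .022])+s*a
        if kind=="pin":
            v=C-o; m=np.cross(a,v); m/=np.linalg.norm(m); m*=sign*np.sign(m[1]); return proj(n,C+.025*m,c)
        return proj(n,C+sign*.005*np.array([-a[1],a[0],0]),c)
    def res(p0):
        out=[]
        for s in S:
            q=pts(p0,s); e=pts([p0[0]+sign*.004,p0[1]],s)-q; e/=np.linalg.norm(e); k=np.arange(-w,w+.01,.25)
            f=map_coordinates(g,[q[1]+k*e[1],q[0]+k*e[0]],order=1); d=pol*np.gradient(f); j=d.argmax()
            out.append((s,q+k[j]*e,e))
        return out
    p=np.array([y0,th0])
    for it in range(4):
        E=res(p)
        r=least_squares(lambda p:[(pts(p,s)-q)@e for s,q,e in E],p,loss="soft_l1",f_scale=.3); p=r.x; w=max(2.,w-1)
    rr=np.array([(pts(p,s)-q)@e for s,q,e in E]); return round(p[0],4),round(np.degrees(p[1]),2),"medres_px",round(np.median(abs(rr)),2)
def both(ims,y0,th):
    for n in ims:
        for sg in (-1,1):
          print(n,sg,"pin",fit(n,ims[n],y0,np.radians(th),"pin",sg),"line",fit(n,ims[n],-.2178,np.radians(-4.8),"line",sg) if y0>-.18 else "")
if __name__=="__main__":
    if sys.argv[1]=="new":
        ims={n:viewer.snapshot(n) for n in("top","side")}
        for n in ims: cv2.imwrite(f"pics/{n}_{sys.argv[2]}.png",ims[n][...,::-1])
        both(ims,float(sys.argv[3]),float(sys.argv[4]))
    else: both({n:cv2.imread(f"pics/{n}{sys.argv[1]}.png")[...,::-1] for n in("top","side")},float(sys.argv[3]),float(sys.argv[4]))
E
python3 fit.py 0 - -.0975 -6.5; python3 fit.py new a -.1755 -6
```

```text
top -1 pin (np.float64(-0.0958), np.float64(-8.67), 'medres_px', np.float64(0.24)) line (np.float64(-0.2179), np.float64(-4.69), 'medres_px', np.float64(0.26))
top 1 pin (np.float64(-0.1103), np.float64(-7.59), 'medres_px', np.float64(0.25)) line (np.float64(-0.2177), np.float64(-4.05), 'medres_px', np.float64(0.5))
side -1 pin (np.float64(-0.0915), np.float64(-7.64), 'medres_px', np.float64(0.25)) line (np.float64(-0.2162), np.float64(-4.9), 'medres_px', np.float64(0.01))
side 1 pin (np.float64(-0.1005), np.float64(-6.63), 'medres_px', np.float64(0.24)) line (np.float64(-0.2147), np.float64(-4.3), 'medres_px', np.float64(0.25))
top -1 pin (np.float64(-0.1748), np.float64(-6.51), 'medres_px', np.float64(0.5)) line (np.float64(-0.218), np.float64(-4.64), 'medres_px', np.float64(0.25))
top 1 pin (np.float64(-0.1714), np.float64(-18.0), 'medres_px', np.float64(1.12)) line (np.float64(-0.2176), np.float64(-3.96), 'medres_px', np.float64(0.49))
side -1 pin (np.float64(-0.1705), np.float64(-9.05), 'medres_px', np.float64(0.26)) line (np.float64(-0.2162), np.float64(-4.93), 'medres_px', np.float64(0.01))
side 1 pin (np.float64(-0.182), np.float64(-2.91), 'medres_px', np.float64(0.81)) line (np.float64(-0.2146), np.float64(-4.29), 'medres_px', np.float64(0.26))
```

Run:
```python
import cv2,numpy as np
from geo import *
for f,n,y in(("top0","top",-.097),("side0","side",-.097),("side_a","side",-.174),("top_a","top",-.174)):
    im=cv2.imread(f"pics/{f}.png")[...,::-1]
    for x in (.42,.50):
        print(f,x)
        P=[tuple(np.round(proj(n,np.array([x,y-(x-.4657)*.11+d,.047]))).astype(int)) for d in np.arange(-.04,.041,.006)]
        print([tuple(map(int,im[v,u])) for u,v in P])
```

```text
top0 0.42
[(208, 153, 99), (202, 148, 94), (205, 153, 107), (223, 176, 131), (240, 201, 149), (244, 209, 153), (243, 206, 152), (221, 174, 128), (211, 165, 122), (165, 131, 98), (142, 115, 86), (130, 97, 65), (139, 101, 67), (134, 99, 64)]
top0 0.5
[(171, 125, 81), (170, 126, 82), (162, 118, 75), (232, 189, 139), (240, 202, 147), (239, 200, 147), (238, 196, 145), (231, 188, 137), (211, 167, 120), (169, 132, 97), (129, 100, 77), (115, 84, 56), (119, 87, 58), (120, 89, 60)]
side0 0.42
[(206, 139, 59), (213, 144, 62), (185, 124, 57), (210, 155, 92), (228, 173, 104), (240, 192, 113), (248, 209, 127), (246, 206, 124), (236, 187, 110), (218, 162, 94), (200, 148, 84), (144, 105, 61), (127, 84, 35), (133, 83, 17)]
side0 0.5
[(165, 110, 48), (168, 112, 51), (167, 116, 64), (218, 163, 96), (239, 191, 116), (244, 199, 120), (245, 201, 119), (242, 194, 116), (237, 189, 112), (229, 174, 102), (202, 147, 86), (157, 115, 67), (104, 70, 34), (121, 66, 9)]
side_a 0.42
[(201, 135, 57), (206, 141, 60), (173, 123, 64), (196, 146, 86), (238, 187, 110), (243, 198, 116), (244, 201, 119), (242, 196, 116), (236, 188, 112), (210, 158, 91), (164, 119, 67), (127, 121, 116), (179, 179, 177), (192, 193, 193)]
side_a 0.5
[(141, 91, 41), (143, 91, 41), (151, 105, 53), (210, 155, 91), (242, 195, 112), (246, 205, 126), (247, 204, 124), (243, 198, 116), (236, 187, 110), (201, 147, 84), (167, 120, 69), (91, 63, 32), (90, 59, 25), (94, 63, 28)]
top_a 0.42
[(132, 94, 57), (228, 172, 111), (216, 163, 112), (244, 210, 155), (247, 216, 158), (255, 222, 161), (45, 50, 57), (50, 50, 52), (49, 81, 84), (69, 110, 113), (74, 116, 120), (76, 115, 122), (78, 120, 124), (72, 112, 118)]
top_a 0.5
[(106, 75, 51), (163, 118, 77), (122, 105, 85), (67, 108, 109), (75, 117, 119), (70, 114, 116), (77, 121, 122), (74, 118, 122), (34, 58, 59), (77, 121, 123), (81, 124, 128), (79, 121, 127), (77, 122, 124), (77, 122, 125)]
```

```bash
sed -i 's|g=g.sum(2) if ch is None else g\[...,ch\]|g=g.sum(2) if kind=="line" else 500*g[...,2]/(g[...,0]+5)|' fit.py
python3 fit.py 0 - -.0975 -6.5; python3 fit.py _a - -.1755 -6
```

```text
top -1 pin (np.float64(-0.098), np.float64(-7.16), 'medres_px', np.float64(0.25)) line (np.float64(-0.2179), np.float64(-4.69), 'medres_px', np.float64(0.26))
top 1 pin (np.float64(-0.0984), np.float64(-6.08), 'medres_px', np.float64(0.24)) line (np.float64(-0.2177), np.float64(-4.05), 'medres_px', np.float64(0.5))
side -1 pin (np.float64(-0.0951), np.float64(-7.13), 'medres_px', np.float64(0.01)) line (np.float64(-0.2162), np.float64(-4.9), 'medres_px', np.float64(0.01))
side 1 pin (np.float64(-0.0935), np.float64(-5.54), 'medres_px', np.float64(0.13)) line (np.float64(-0.2147), np.float64(-4.3), 'medres_px', np.float64(0.25))
top -1 pin (np.float64(-0.1761), np.float64(-5.91), 'medres_px', np.float64(0.46)) line (np.float64(-0.218), np.float64(-4.64), 'medres_px', np.float64(0.25))
top 1 pin (np.float64(-0.1756), np.float64(-11.16), 'medres_px', np.float64(1.27)) line (np.float64(-0.2176), np.float64(-3.96), 'medres_px', np.float64(0.49))
side -1 pin (np.float64(-0.1744), np.float64(-7.03), 'medres_px', np.float64(0.02)) line (np.float64(-0.2162), np.float64(-4.93), 'medres_px', np.float64(0.01))
side 1 pin (np.float64(-0.1744), np.float64(-6.88), 'medres_px', np.float64(0.22)) line (np.float64(-0.2146), np.float64(-4.29), 'medres_px', np.float64(0.26))
```

The side-view fit puts the pin 41 mm from the line and still ~2° skew, so the light twist slipped. One stroke with a firmer press and a slight yaw, rolling square to the pin's own axis.

```bash
python3 -m handwheel '[[-0.01,0,0.07,0,0,0.03],[-0.01,0,0.1,0,0,0.06],[-0.01,0,0.115,0,0,0.07],[-0.01,0,0.115,0,0,0.07],[-0.03,0,0.115,0,0,0.04],[-0.06,-0.003,0.115,0,0,0.01],[-0.09,-0.004,0.115,0,0,-0.02],[-0.12,-0.005,0.115,0,0,-0.04],[-0.14,-0.006,0.115,0,0,-0.06],[-0.14,-0.006,0.115,0,0,-0.06]]' | grep -E 'pos|force|time|rot'; python3 -m handwheel '[[0,0,-0.06,0,0,0.01],[0,0,-0.12,0,0,0.02],[0.04,0,-0.12,0,0,0.04],[0.1,0,-0.12,0,0,0.06],[0.1,0,-0.12,0,0,0.06]]' | grep -E 'pos|time'
python3 fit.py new b -.189 -6
```

```text
time: 10.15
tool_pos: [0.4579, -0.1966, 0.0719]
ee_rot: [3.138, 0.005, 1.52]
wrist_force: [-6.1, -1.6, 20.6]
finger_force: 10.5
time: 10.57
tool_pos: [0.4579, -0.1723, 0.0905]
top -1 pin (np.float64(-0.1916), np.float64(-5.83), 'medres_px', np.float64(0.3)) line 
top 1 pin (np.float64(-0.193), np.float64(-10.59), 'medres_px', np.float64(0.98)) line 
side -1 pin (np.float64(-0.1885), np.float64(-6.93), 'medres_px', np.float64(0.21)) line 
side 1 pin (np.float64(-0.1889), np.float64(-6.06), 'medres_px', np.float64(0.25)) line
```

```bash
python3 -m handwheel '[[-0.045,0,0,0,0,0],[-0.045,0,0.07,0,0,0],[-0.045,0,0.107,0,0,0],[-0.045,0,0.107,0,0,0],[-0.075,0,0.107,0,0,-0.01],[-0.11,-0.001,0.107,0,0,-0.03],[-0.145,-0.003,0.107,0,0,-0.04],[-0.165,-0.004,0.107,0,0,-0.05],[-0.175,-0.005,0.107,0,0,-0.05],[-0.175,-0.005,0.107,0,0,-0.05]]' | grep -E 'pos|force|time|rot'; python3 -m handwheel '[[0,0,-0.05,0,0,0.01],[0,0,-0.1,0,0,0.02],[0.03,0,-0.1,0,0,0.04],[0.06,0,-0.1,0,0,0.05],[0.06,0,-0.1,0,0,0.05]]' | grep -E 'pos|time'
python3 fit.py new c -.202 -6; python3 look.py s4
```

```text
time: 11.5
tool_pos: [0.4548, -0.2112, 0.072]
ee_rot: [3.139, 0.003, 1.515]
wrist_force: [-2.7, -0.4, 11.1]
finger_force: 5.7
time: 11.92
tool_pos: [0.4545, -0.1952, 0.0885]
top -1 pin (np.float64(-0.2028), np.float64(-12.77), 'medres_px', np.float64(1.26)) line 
top 1 pin (np.float64(-0.1984), np.float64(-9.25), 'medres_px', np.float64(1.13)) line 
side -1 pin (np.float64(-0.2018), np.float64(-6.25), 'medres_px', np.float64(0.02)) line 
side 1 pin (np.float64(-0.2006), np.float64(-6.23), 'medres_px', np.float64(0.27)) line
```

View pics/s4.png

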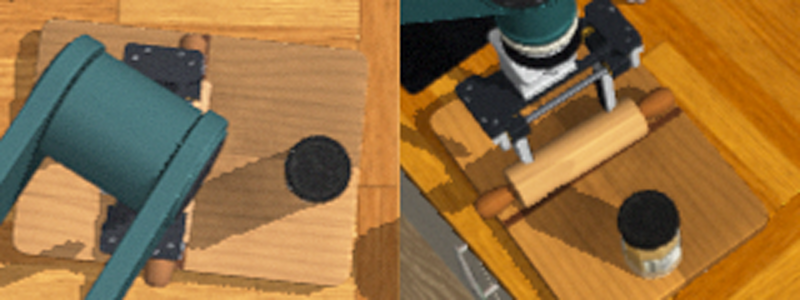

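The side view shows the pin just left of the line, parallel to within ~1.3°, with the hand behind it, and the honey untouched at (650,225). Remaining travel is ~14.5 mm, so one 29 mm hand stroke.

```bash
python3 -m handwheel '[[0.01,0,0.07,0,0,0.01],[0.01,0,0.11,0,0,0.02],[0.01,0,0.11,0,0,0.02],[-0.02,0,0.11,0,0,0],[-0.055,-0.001,0.11,0,0,-0.02],[-0.09,-0.003,0.11,0,0,-0.04],[-0.12,-0.004,0.11,0,0,-0.055],[-0.135,-0.005,0.11,0,0,-0.06],[-0.135,-0.005,0.11,0,0,-0.06],[-0.135,-0.005,0.11,0,0,-0.06]]' | grep -E 'pos|force|time|rot'; python3 -m handwheel '[[0,0,-0.05,0,0,0],[0,0,-0.1,0,0,0],[0.05,0,-0.2,0,0,0.03],[0.2,0,-0.3,0,0,0.06],[0.4,0,-0.4,0,0,0.06],[0.6,0,-0.4,0,0,0.06],[0.8,0,-0.4,0,0,0.06],[0.9,0,-0.4,0,0,0.06],[0.9,0,-0.4,0,0,0.06]]' | grep -E 'pos|time'
python3 - <<'E'
from fit import *
for n in("top","side"):
    im=viewer.snapshot(n); cv2.imwrite(f"pics/{n}_d.png",im[...,::-1])
    for s in(-1,1): print(n,s,fit(n,im,-.216,np.radians(-6),"pin",s))
a=cv2.imread("pics/top_d.png")[205:325,175:335]; b=cv2.imread("pics/side_d.png")[155:275,155:315]
cv2.imwrite("pics/s5.png",cv2.resize(cv2.hconcat([a,b]),(800,300),interpolation=cv2.INTER_CUBIC))
E
```

```text
time: 12.95
tool_pos: [0.4526, -0.2259, 0.0718]
ee_rot: [3.138, 0.005, 1.52]
wrist_force: [-4.7, -0.6, 18.8]
finger_force: 9.0
time: 13.7
tool_pos: [0.4601, -0.0397, 0.1471]
top -1 (np.float64(-0.2184), np.float64(-6.65), 'medres_px', np.float64(0.24))
top 1 (np.float64(-0.2185), np.float64(-6.52), 'medres_px', np.float64(0.24))
side -1 (np.float64(-0.2156), np.float64(-7.0), 'medres_px', np.float64(0.24))
side 1 (np.float64(-0.2155), np.float64(-6.29), 'medres_px', np.float64(0.24))
```

View pics/s5.png

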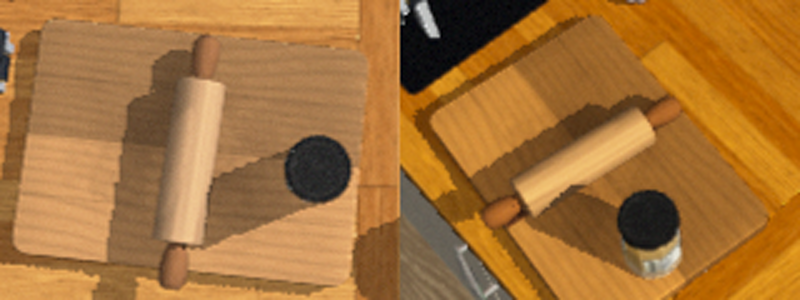

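The pin lies over the line: the fitted axis is within ~0.5 mm at its centre and ~2° of parallel. It is at rest, the hand is clear and the honey hasn't moved. Handing in.

```bash
python3 -c "
from bench import robot
o=robot.get_obs(); print(o['time'],o['wrist_force']); print(robot.close_job())"
```

```text
13.8 [ 0.07421526  0.31088981 -0.47128856]
the job is handed in; nothing more can be done
None
```

I rolled the pin by its top in seven fingertip strokes until it rested over the inlaid line, and handed the job in at 13.8 s with the hand clear and the honey jar where it stood; by my measurements the pin is within about 1 mm across the line, about 2° off parallel, and about 12 mm off the board's middle lengthwise.

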